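Index a sample carousel with its ratchet lever

ROBOT

A 6-joint arm with a two-finger parallel gripper is mounted at the origin on a cart in front of the work surface, level with it; the furniture and walls round the work are solid. World frame = base frame: x ahead of the robot, y to its left, z up, the work surface at z = 0. Lengths are in m, angles in rad, forces in N, time in s.
With the tool pointing down it reaches from about 0.425 to 1.125 m from the base axis. Payload 14.9 kg.
Tool frame: the origin (TCP) lies at the very end of the fingers, on their centre line; the grasp point (between the pads) lies 19 mm behind it; z points along the fingers, y is the line along which they close (so a half turn about z gives the same grasp; the last joint's range is limited). The gripper opens to 91 mm and grips with 3 to 60 N. Pads are 32 mm wide; open, the fingers measure 118 mm over their backs; the gripper's body (76 mm by 178 mm) begins 60 mm behind the grasp point.
Start: joints at [-1.209, 0.379, 1.734, -0, 1.028, -0.033], TCP at [0.269, -0.646, 0.19] pointing down, gripper open.
Joint ranges: [-2.77, 2.77], [-0.74, 2.19], [0, 2.66], [-1.06, 4.2], [0.31, 2.87], [-3.08, 3.08]. Speed limits (rad/s): [1.89, 1.89, 2.39, 3.14, 3.14, 3.14].

INTERFACE

Orientations are given as [roll, pitch, yaw] about the fixed x, y, z axes, in that order (R = Rz(yaw) Ry(pitch) Rx(roll)).
In Python, from station import r gives the robot as it stands. The module is installed in compiled form; this text tells all that it offers.
- The arm moves only by the tool move_arm, never from a script. Its arguments are lists of equal length, an entry for each row: "xyz": the shift along the tool's x, y, z in mm, a list of three; "twist": the turn about the tool's z in rad; "grip": the finger opening in mm, from 0 to 91.2. A call has 1 to 12 rows; each row is the pose to reach, as a shift and turn from the pose commanded when the call began, along the tool's axes at that moment; what a row does not reach only later rows make up. A row lasts 1/10 s, in which the tool goes at most 50 mm and 8.59 degrees, less where a joint would pass 70% of its speed; a pose out of reach is approached as far as the arm can. A call with a gripper value outside its range is refused whole. The fingers move at their own pace and stop on an object; "squeeze" is the grip in N (left out, the last holds). Time passes only in rows, so rows that repeat a pose let the fingers close. It gives the time, the measured TCP pose, the force, the opening and the grip force at its end, in the units of the state.
- r.read_state(): the state, without advancing time (a new reading comes with each control period).
- r.grab_frame(name): name is "side" or "top" or "wrist"; returns a dict with "color" (400x640x3 uint8, red, green, blue), "fx", "fy", "cx", "cy" (pixels), "R" (3x3) and "t" (3): a world point X has camera coordinates R X + t. Camera axes: x right, y down, z forward; pixel columns grow to the right and rows downward; lengths in m; the calibration is good to about 2 mm. A picture is of the moment at which its call begins. There is no depth.
- r.hand_in(): hands the job in; it is judged then, once.
Trained networks look in a picture, given as the dict that the camera call returned (one of the last four; its "shot" number tells which), for a name from the list of things; names that differ only in an ending like _2 or _b are one class to them, and where a whole thing is asked for, a point or a joint stands for the part that bears it (a point fixed in the world has none). Each returns a list of dicts, best first, with "confidence" (0 to 1); they miss things now and then, are a little off and sometimes report something else, mostly with a low value. They report only what shows in the picture. A call takes as long as a camera call.
- r.find_in(target, picture): "box" ([centre column, centre row, width, height] in pixels, round what is visible of it).
The state is a dict: "t": time; "qpos": joint angles; "dq": joint speeds; "effort": joint torques, N m; "ee_pos": TCP position; "tool_rot": TCP orientation; "contact_force": force on the tool from outside, world axes, zero at the start; "torque": the same for the moment, N m; "grip_width": finger opening in m; "grasp_force": force on a finger pad.
Only numpy, scipy, OpenCV 4.12 (cv2) and the standard library are available. Lean on these libraries where they do the work, as an engineer would, in place of code of your own. Each camera call takes 0.05 s, during which the arm holds its last target. There are 200 camera calls.

TASK

Swing the carousel's ratchet lever to and fro, full strokes from stop to stop, until the small screw-cap bottle on the carousel stands at the fixed arrowhead pointer on the rim, then put the lever back against its rest stop and let go. Turn the carousel only with the lever: do not touch the plate or the things on it.

Things in the scene. Friction and masses are not known exactly. Their poses are not given: they have to be found in the camera images.
- turntable: round white plate, 174 mm across, on a toothed wheel (200 mm across) of a bench carousel. Origin: on the vertical axis of carousel and lever, 35 mm above the worktop. Fixed on the plate 58 mm from the axis: a screw-cap bottle, two flat dishes (60 x 15 mm high) and a beaker (53 x 65 mm high). Turns stiffly (0.2 Nm), only counter-clockwise from above; 8 notches of 45 degrees
- bottle_centre (a point): centre of the small screw-cap bottle (45 mm across, 90 mm high, fixed to the plate), 58 mm from the axis, 87 mm above the worktop
- mark (a point): where the bottle's centre must come to stand: a point fixed to the base, 58 mm from the axis, 87 mm above the worktop, in line with the carousel's one pointer (dark steel arrowhead, 38 mm wide, on a post at the rim, 54 mm high, pointing inwards; on the side near the robot, left of the lever)
- ratchet_lever (a joint): lever angle about the carousel's axis: 0 at its rest stop, grows counter-clockwise (from above) to 1.0 rad at the far stop. Towards 1.0 a pawl drives the wheel after some idle travel; on the way back the wheel stands still. Each full stroke ends on a notch: 45 degrees, the first one 12 to 57. 2 to 4 strokes to the far stop bring the bottle exactly to the mark. The lever stays where left (0.1 Nm)
- lever_grip (a point): middle of the lever's upright round black grip: 22 mm across, upright from 34 to 142 mm above the worktop, 175 mm from the carousel's axis; this point is 115 mm above the worktop. The lever's flat bar runs below it, 13 to 20 mm above the worktop. The grip may start up to 0.3 rad from the rest stop

How it is judged:
By the outcome, as a careful person would: the job done as asked, in the order asked, and still so for the second after the job is handed in, with the robot touching nothing.
It also fails if it takes over 64 s, if anything falls off the work surface, if the arm or the gripper's body presses on something with over 40 N, if the wrist force passes 120 N, or if a joint passes its speed limit or range.

## Working session

There is one attempt and no reset: what is moved stays moved. The work goes in short steps, Python scripts to look and compute and a tool call to move; the robot and the scene stay as the last step left them, time stands still between calls to the robot, and variables do not carry over. Pictures are saved under pics/ and viewed, at most 10 in all, crops included, and the job is handed in when it is done.

Besides the shell and the picture viewer there is one more tool, called as name(argument=value, ...), one argument or row to a line, values as JSON. move_arm: Moves the arm, as the interface text tells. Its arguments: {"type":"object","properties":{"xyz":{"type":"array","items":{"type":"array","items":{"type":"number"}}},"twist":{"type":"array","items":{"type":"number"}},"grip":{"type":"array","items":{"type":"number"}},"squeeze":{"type":"number"}},"required":["xyz","twist","grip"]}

```bash
mkdir -p pics
python3 - <<'E'
from station import r
import cv2
s=r.read_state();print(s['t'],s['ee_pos'],s['tool_rot'],s['grip_width'])
for n in('top','side'):
    p=r.grab_frame(n);cv2.imwrite(f'pics/{n}0.png',p['color'][...,::-1])
    print(n,p['fx'],p['cx'],p['cy'],p['R'],p['t'])
    for k in('turntable','bottle_centre','ratchet_lever','lever_grip'):
        print(k,[(([round(float(v)) for v in d['box']]),round(d['confidence'],2)) for d in r.find_in(k,p)[:3]])
E
```

```text
0.0 [ 0.26908642 -0.64577727  0.18980644] [-3.14052965e+00 -2.02431588e-05  3.94844230e-01] 0.0915516531648371
top 441.04667897429823 317.4126167658432 191.71049239792163 [[ 0.02035001 -0.99977817 -0.00543049]
 [-0.97553917 -0.01866692 -0.21903166]
 [ 0.2188817   0.00975495 -0.97570264]] [0.36798921 0.51542569 0.84974115]
turntable [([317, 170, 87, 90], 0.89)]
bottle_centre [([322, 140, 16, 31], 0.65), ([333, 178, 145, 108], 0.22)]
ratchet_lever [([379, 201, 54, 40], 0.87)]
lever_grip [([378, 198, 58, 36], 0.58)]
side 485.31859829654957 317.73482023370343 200.44723712959626 [[-0.99141624 -0.13055522  0.00701255]
 [-0.08646549  0.61448493 -0.784176  ]
 [ 0.09806916 -0.77805116 -0.62049886]] [ 0.52431332 -0.10400988  1.16206412]
turntable [([278, 223, 95, 89], 0.67)]
bottle_centre [([247, 206, 29, 55], 0.89)]
ratchet_lever [([327, 172, 21, 63], 0.86)]
lever_grip [([330, 170, 16, 58], 0.93), ([278, 222, 96, 87], 0.45)]
```

Run:
```python
import cv2
a=cv2.imread('pics/top0.png')[100:270,220:460];b=cv2.imread('pics/side0.png')[110:290,200:400]
cv2.imwrite('pics/topc.png',cv2.resize(a,None,fx=3.3,fy=3.3,interpolation=2))
cv2.imwrite('pics/sidec.png',cv2.resize(b,None,fx=3.3,fy=3.3,interpolation=2))
```

```text
(no output)
```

View pics/topc.png

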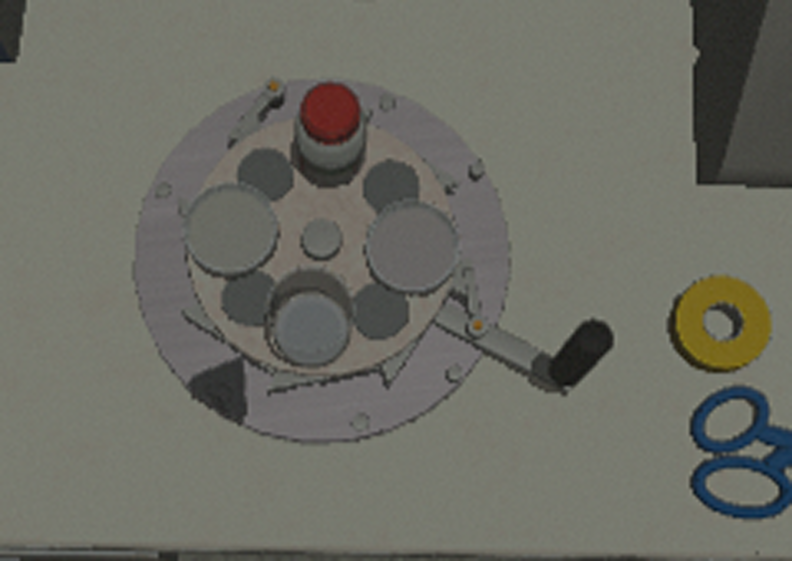

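View pics/sidec.png

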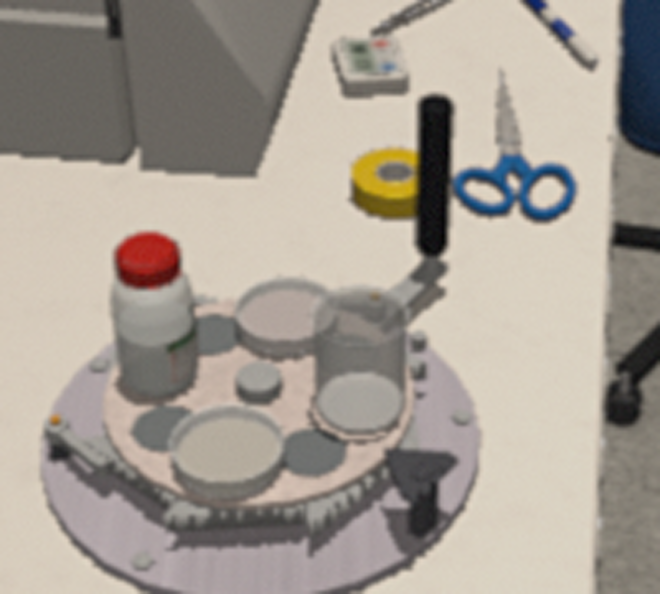

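The top picture shows the axis knob at crop (322,240), the red cap at (330,112), the arrow tip at about (240,358) with its base at (190,388)-(245,422), and the grip top at (597,335) with its foot at (560,375). In the side crop the grip runs from (435,100) to (432,250), and the arrow tip is at about (390,455).

```bash
cat > h.py <<'E'
import numpy as np
def ray(p,uv,z):
    R,t=np.array(p['R']),np.array(p['t']);c=-R.T@t
    d=R.T@[(uv[0]-p['cx'])/p['fx'],(uv[1]-p['cy'])/p['fy'],1]
    return c+d*(z-c[2])/d[2]
def proj(p,X):
    c=np.array(p['R'])@X+p['t'];return np.array([p['fx']*c[0]/c[2]+p['cx'],p['fy']*c[1]/c[2]+p['cy']])
E
python3 - <<'E'
from station import r
from h import *
T=r.grab_frame('top');S=r.grab_frame('side')
tc=lambda x,y:(220+x/3.3,100+y/3.3); sc=lambda x,y:(200+x/3.3,110+y/3.3)
for n,z,a,b in [('knob',.045,(322,238),(259,375)),('cap',.132,(330,108),(147,250)),('tip',.054,(240,358),(390,455)),('griptop',.142,(597,335),(435,100)),('gripfoot',.034,(562,375),(432,248)),('plateL/R z35',.035,(186,240),None),('',.035,(462,240),None),('cabinet',0,(697,185),None),('base bottom',.0,(320,442),None)]:
    print(n,ray(T,tc(*a),z).round(3), ray(S,sc(*b),z).round(3) if b else '')
for a in [(190,388),(245,422),(240,358)]: print('arrow',ray(T,tc(*a),.054).round(3))
E
```

```text
knob [0.553 0.379 0.045] [0.553 0.374 0.045]
cap [0.609 0.375 0.132] [0.608 0.382 0.132]
tip [0.473 0.428 0.054] [0.471 0.437 0.054]
griptop [0.474 0.222 0.142] [0.472 0.227 0.142]
gripfoot [0.469 0.225 0.034] [0.472 0.227 0.034]
plateL/R z35 [0.553 0.467 0.035] 
 [0.556 0.288 0.035] 
cabinet [0.607 0.127 0.   ] 
base bottom [0.428 0.378 0.   ] 
arrow [0.453 0.458 0.054]
arrow [0.433 0.424 0.054]
arrow [0.473 0.428 0.054]
```

View pics/top0.png

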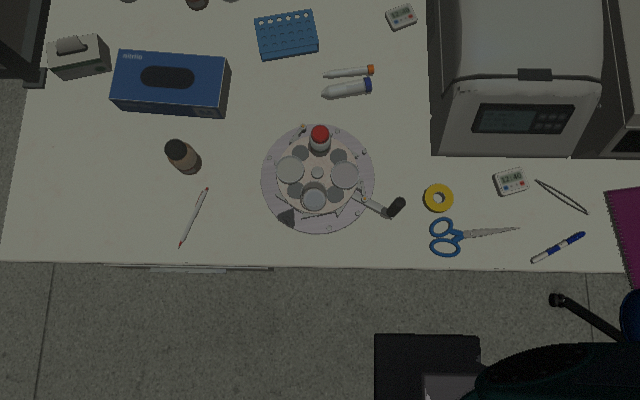

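View pics/side0.png

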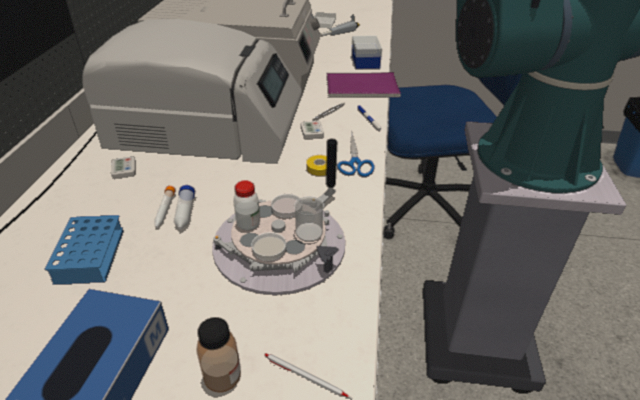

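The top view shows a tall instrument to the right (corner about (435,157)); the way along x≈0.45 has only flat things on it. The side view agrees, with the grip at (331,163) standing free.

move_arm(
  xyz=[
    [396, -480, 0],
    [396, -480, 0],
    [396, -480, 0],
    [396, -480, 0],
    [396, -480, 0],
    [396, -480, 0],
    [396, -480, 0],
    [396, -480, 0],
    [396, -480, 0],
    [396, -480, 0],
    [396, -480, 0],
    [396, -480, 0],
  ],
  twist=[-0.513, -0.513, -0.513, -0.513, -0.513, -0.513, -0.513, -0.513, -0.513, -0.513, -0.513, -0.513],
  grip=[50, 50, 50, 50, 50, 50, 50, 50, 50, 50, 50, 50],
)

```text
t: 1.8
ee_pos: [0.444, -0.0701, 0.1909]
tool_rot: [3.141, -0.0, 0.908]
contact_force: [1.8, -1.5, -0.1]
grip_width: 0.0499
grasp_force: 0.0
```

move_arm(
  xyz=[
    [250, -159, 0],
    [250, -159, 0],
    [250, -159, 0],
    [250, -159, 0],
    [250, -159, 0],
    [250, -159, 0],
    [250, -159, 0],
    [250, -159, 0],
  ],
  twist=[0, 0, 0, 0, 0, 0, 0, 0],
  grip=[50, 50, 50, 50, 50, 50, 50, 50],
)

```text
t: 2.6
ee_pos: [0.472, 0.2235, 0.1903]
tool_rot: [-3.142, 0.0, 0.91]
contact_force: [-0.6, 0.0, -0.2]
grip_width: 0.0498
grasp_force: 0.0
```

Run:
```python
from station import r
from h import *
import cv2
W=r.grab_frame('wrist');s=r.read_state();print(s['ee_pos'],s['tool_rot'],s['qpos'].__repr__())
for k in('lever_grip','ratchet_lever'):
  for d in r.find_in(k,W)[:2]: print(k,d['box'],d['confidence'])
im=W['color'][...,::-1].copy()
for z in(.142,.034):
  u=proj(W,np.array([.472,.225,z]));print(u);cv2.circle(im,tuple(int(v) for v in u),4,(0,0,255),1)
cv2.imwrite('pics/w1.png',im)
```

```text
[0.47193183 0.22254315 0.19026128] [-3.14147100e+00  4.63602221e-04  9.08458409e-01] array([ 3.96033643e-01,  9.69075716e-02,  2.09220155e+00, -1.48774959e-04,
        9.52947241e-01,  1.05845780e+00])
lever_grip [313.6, 148.2, 51.1, 142.7] 0.61
ratchet_lever [313.2, 149.4, 42.1, 145.2] 0.7
[313.92195121 210.07187261]
[314.28625391 179.39782153]
```

View pics/w1.png

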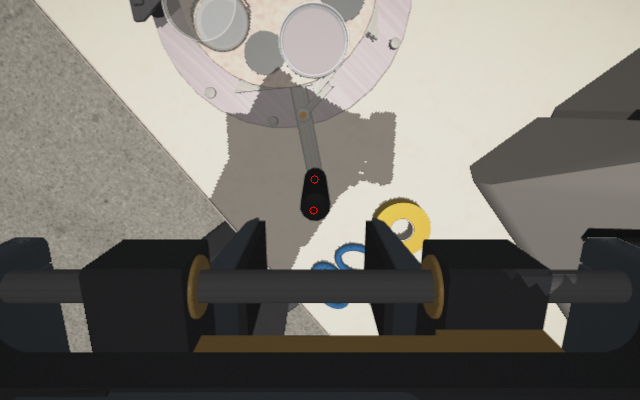

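The wrist picture shows the grip top at about (314,205), centred between the fingers and matching my projected point (314,210), so I go down over it and close softly.

move_arm(
  xyz=[
    [0, 0, 50],
    [0, 0, 90],
    [0, 0, 105],
    [0, 0, 105],
    [0, 0, 105],
    [0, 0, 105],
    [0, 0, 105],
    [0, 0, 105],
  ],
  twist=[0, 0, 0, 0, 0, 0, 0, 0],
  grip=[50, 50, 50, 50, 15, 15, 15, 15],
  squeeze=6,
)

```text
t: 3.55
ee_pos: [0.4728, 0.2231, 0.0865]
tool_rot: [3.141, -0.002, 0.908]
contact_force: [0.4, 1.1, 4.7]
grip_width: 0.0216
grasp_force: 6.0
```

```bash
cat > arc.py <<'E'
# python3 arc.py psi xt yt dstart dend n [yawgain]: rows from lever offset 0 to each delta (deg), in tool axes
import sys,numpy as np
psi,x,y=map(float,sys.argv[1:4]);end=float(sys.argv[4]);n=int(sys.argv[5])
A=np.array([.5535,.3775]);p=np.array([x,y]);v=p-A
print('r',np.linalg.norm(v),'ang',np.degrees(np.arctan2(v[1],v[0])))
xyz=[];tw=[]
for k in range(1,n+1):
    a=np.radians(end*k/n);R=np.array([[np.cos(a),-np.sin(a)],[np.sin(a),np.cos(a)]])
    d=(A+R@v-p)*1000
    xyz.append([round(d@[np.cos(psi),np.sin(psi)],1),round(d@[np.sin(psi),-np.cos(psi)],1),0]);tw.append(round(-a,3))
print(xyz);print(tw)
E
python3 - <<'E'
from station import r
s=r.read_state()
import os
print(s['contact_force'],s['grip_width'],s['grasp_force'],s['ee_pos'],s['tool_rot'][2])
os.system(f"python3 arc.py {s['tool_rot'][2]} {s['ee_pos'][0]} {s['ee_pos'][1]} -18 9; python3 arc.py {s['tool_rot'][2]} {s['ee_pos'][0]} {s['ee_pos'][1]} 60 20")
E
```

```text
r 0.17420787430193815 ang -117.57864539642502
[[np.float64(-1.0), np.float64(-6.0), 0], [np.float64(-1.8), np.float64(-12.0), 0], [np.float64(-2.4), np.float64(-18.1), 0], [np.float64(-2.7), np.float64(-24.2), 0], [np.float64(-2.9), np.float64(-30.2), 0], [np.float64(-2.8), np.float64(-36.3), 0], [np.float64(-2.5), np.float64(-42.4), 0], [np.float64(-2.0), np.float64(-48.4), 0], [np.float64(-1.3), np.float64(-54.5), 0]]
[np.float64(0.035), np.float64(0.07), np.float64(0.105), np.float64(0.14), np.float64(0.175), np.float64(0.209), np.float64(0.244), np.float64(0.279), np.float64(0.314)]
r 0.17420787430193815 ang -117.57864539642502
[[np.float64(1.9), np.float64(8.9), 0], [np.float64(4.2), np.float64(17.7), 0], [np.float64(7.0), np.float64(26.4), 0], [np.float64(10.3), np.float64(34.9), 0], [np.float64(14.0), np.float64(43.3), 0], [np.float64(18.1), np.float64(51.4), 0], [np.float64(22.7), np.float64(59.3), 0], [np.float64(27.6), np.float64(67.0), 0], [np.float64(33.0), np.float64(74.4), 0], [np.float64(38.7), np.float64(81.5), 0], [np.float64(44.8), np.float64(88.2), 0], [np.float64(
[... 193 characters left out ...]
0], [np.float64(88.0), np.float64(121.5), 0], [np.float64(96.1), np.float64(125.6), 0], [np.float64(104.4), np.float64(129.4), 0], [np.float64(112.9), np.float64(132.6), 0]]
[np.float64(-0.052), np.float64(-0.105), np.float64(-0.157), np.float64(-0.209), np.float64(-0.262), np.float64(-0.314), np.float64(-0.367), np.float64(-0.419), np.float64(-0.471), np.float64(-0.524), np.float64(-0.576), np.float64(-0.628), np.float64(-0.681), np.float64(-0.733), np.float64(-0.785), np.float64(-0.838), np.float64(-0.89), np.float64(-0.942), np.float64(-0.995), np.float64(-1.047)]
[0.44951525 1.10738972 4.69799146] 0.02163812893220721 6.002155691385269 [0.47284773 0.22308629 0.08647827] 0.9077560363732833
```

move_arm(
  xyz=[
    [-1, -6, 0],
    [-1.8, -12, 0],
    [-2.4, -18.1, 0],
    [-2.4, -18.1, 0],
  ],
  twist=[0.035, 0.07, 0.105, 0.105],
  grip=[15, 15, 15, 15],
)

```text
t: 3.95
ee_pos: [0.4566, 0.2324, 0.0864]
tool_rot: [3.141, -0.001, 0.802]
contact_force: [-2.6, -1.9, 8.8]
grip_width: 0.0216
grasp_force: 6.0
```

move_arm(
  xyz=[
    [-0.5, -3, 0],
    [-1, -6, 0],
    [-1.4, -9, 0],
    [-1.4, -9, 0],
  ],
  twist=[0.018, 0.035, 0.052, 0.052],
  grip=[15, 15, 15, 15],
)

```text
t: 4.35
ee_pos: [0.4501, 0.2372, 0.0864]
tool_rot: [3.14, -0.002, 0.751]
contact_force: [6.2, -11.0, 4.1]
grip_width: 0.0231
grasp_force: 6.0
```

```bash
sed -i 's/^    d=.*$/&/; s/round(d@/round(float(d@/g; s/\]),1),round/\])),1),round/; s/-np.cos(psi)\],1)/-np.cos(psi)]),1)/; s/tw.append(round(-a,3))/tw.append(round(float(-a),3))/' arc.py; sed -i 's/xyz.append.*;tw/xyz.append([round(float(d@[np.cos(psi),np.sin(psi)]),1),round(float(d@[np.sin(psi),-np.cos(psi)]),1),0]);tw/' arc.py
python3 arc.py .751 .4501 .2372 58 12; python3 arc.py .751 .4501 .2372 30 12
```

```text
r 0.17428611533911703 ang -126.38992357372688
[[3.3, 14.3, 0], [7.8, 28.3, 0], [13.5, 41.9, 0], [20.3, 54.9, 0], [28.1, 67.3, 0], [37.0, 79.0, 0], [46.8, 90.0, 0], [57.6, 100.0, 0], [69.1, 109.1, 0], [81.3, 117.3, 0], [94.2, 124.3, 0], [107.7, 130.2, 0]]
[-0.084, -0.169, -0.253, -0.337, -0.422, -0.506, -0.591, -0.675, -0.759, -0.844, -0.928, -1.012]
r 0.17428611533911703 ang -126.38992357372688
[[1.6, 7.4, 0], [3.4, 14.8, 0], [5.6, 22.1, 0], [8.2, 29.3, 0], [11.0, 36.3, 0], [14.1, 43.3, 0], [17.6, 50.0, 0], [21.3, 56.7, 0], [25.3, 63.1, 0], [29.6, 69.4, 0], [34.1, 75.5, 0], [39.0, 81.4, 0]]
[-0.044, -0.087, -0.131, -0.175, -0.218, -0.262, -0.305, -0.349, -0.393, -0.436, -0.48, -0.524]
```

move_arm(
  xyz=[
    [3.3, 14.3, 0],
    [7.8, 28.3, 0],
    [13.5, 41.9, 0],
    [20.3, 54.9, 0],
    [28.1, 67.3, 0],
    [37.0, 79.0, 0],
    [46.8, 90.0, 0],
    [57.6, 100.0, 0],
    [69.1, 109.1, 0],
    [81.3, 117.3, 0],
    [94.2, 124.3, 0],
    [94.2, 124.3, 0],
  ],
  twist=[-0.084, -0.169, -0.253, -0.337, -0.422, -0.506, -0.591, -0.675, -0.759, -0.844, -0.928, -0.928],
  grip=[15, 15, 15, 15, 15, 15, 15, 15, 15, 15, 15, 15],
  squeeze=8,
)

```text
t: 5.55
ee_pos: [0.6044, 0.2118, 0.0862]
tool_rot: [3.14, -0.001, 1.682]
contact_force: [-1.0, 4.3, 6.9]
grip_width: 0.0215
grasp_force: 8.0
```

move_arm(
  xyz=[
    [0.5, 3, 0],
    [1, 6, 0],
    [1.5, 9, 0],
    [2.2, 12, 0],
    [2.2, 12, 0],
  ],
  twist=[-0.018, -0.035, -0.052, -0.07, -0.07],
  grip=[15, 15, 15, 15, 15],
)

```text
t: 6.05
ee_pos: [0.6148, 0.2153, 0.0863]
tool_rot: [3.141, -0.001, 1.749]
contact_force: [-2.5, 7.7, 3.4]
grip_width: 0.0217
grasp_force: 8.0
```

move_arm(
  xyz=[
    [0.2, 1.5, 0],
    [0.5, 3, 0],
    [0.5, 3, 0],
  ],
  twist=[-0.009, -0.018, -0.018],
  grip=[15, 15, 15],
)

```text
t: 6.35
ee_pos: [0.6174, 0.2163, 0.0863]
tool_rot: [3.141, -0.001, 1.767]
contact_force: [-3.8, 8.1, 3.5]
grip_width: 0.0218
grasp_force: 8.0
```

```bash
cat > look.py <<'E'
from station import r
from h import *
import cv2,sys
A=np.array([.5535,.3775])
for n in('top','side'):
    p=r.grab_frame(n)
    hsv=cv2.cvtColor(p['color'],cv2.COLOR_RGB2HSV)
    u=proj(p,np.array([*A,.09])).astype(int)
    m=(((hsv[...,0]<8)|(hsv[...,0]>172))&(hsv[...,1]>140)&(hsv[...,2]>50)).astype('uint8')
    k=np.zeros_like(m);k[u[1]-70:u[1]+70,u[0]-70:u[0]+70]=1;m*=k
    M=cv2.moments(m,True)
    if M['m00']>5:
        X=ray(p,(M['m10']/M['m00'],M['m01']/M['m00']),.128);v=X[:2]-A
        print(n,M['m00'],X.round(3),'r',np.hypot(*v).round(3),'ang',np.degrees(np.arctan2(v[1],v[0])).round(1))
    if len(sys.argv)>1: cv2.imwrite(f'pics/{n}{sys.argv[1]}.png',cv2.resize(p['color'][u[1]-85:u[1]+85,u[0]-110:u[0]+110,::-1],None,fx=3.3,fy=3.3,interpolation=2))
s=r.read_state();print(s['t'],s['ee_pos'],s['tool_rot'],s['contact_force'],s['grip_width'])
E
python3 look.py
```

```text
top 210.0 [0.608 0.392 0.128] r 0.057 ang 14.8
side 275.0 [0.607 0.4   0.128] r 0.058 ang 23.3
6.45 [0.61739592 0.21629721 0.08629129] [ 3.14071830e+00 -1.36356266e-03  1.76663385e+00] [-2.58375955  8.33284834  3.92223988] 0.022112557878620542
```

move_arm(
  xyz=[
    [0.2, 1.5, 0],
    [0.5, 3, 0],
    [0.5, 3, 0],
  ],
  twist=[-0.009, -0.018, -0.018],
  grip=[15, 15, 15],
)

```text
t: 6.75
ee_pos: [0.6194, 0.2171, 0.0861]
tool_rot: [-3.14, -0.001, 1.785]
contact_force: [-7.6, 6.1, 7.4]
grip_width: 0.0217
grasp_force: 8.0
```

```bash
python3 look.py 2
```

```text
top 206.0 [0.609 0.392 0.128] r 0.057 ang 15.2
side 274.0 [0.606 0.401 0.128] r 0.058 ang 23.8
6.85 [0.61943861 0.21707553 0.08610486] [-3.14062928e+00 -1.06233625e-03  1.78480124e+00] [-7.84482006  5.87743007  6.16776824] 0.021885850713350318
```

View pics/top2.png

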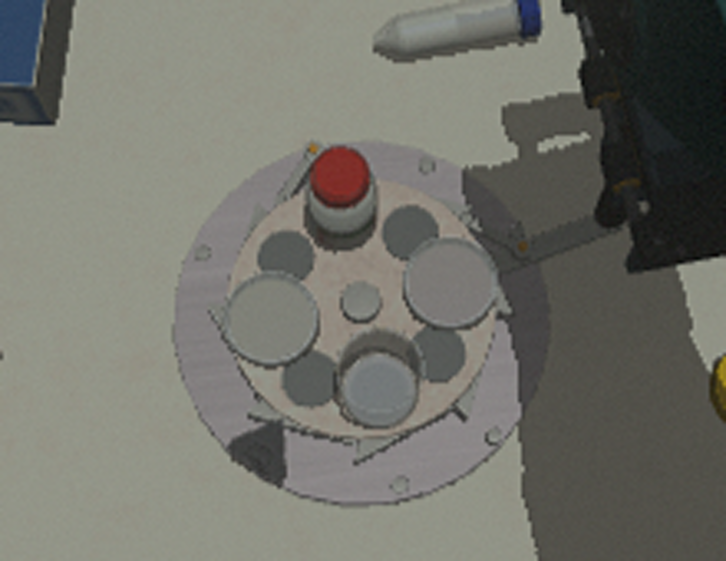

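The picture shows the cap at crop (340,175), moved about 17° counter-clockwise from the start; the lever lies near its far stop.

move_arm(
  xyz=[
    [0.2, 1.5, 0],
    [0.5, 3, 0],
    [0.5, 3, 0],
  ],
  twist=[-0.009, -0.018, -0.018],
  grip=[15, 15, 15],
)

```text
t: 7.15
ee_pos: [0.6208, 0.2174, 0.0858]
tool_rot: [-3.137, -0.0, 1.803]
contact_force: [-16.4, -0.2, 13.7]
grip_width: 0.0247
grasp_force: 8.0
```

```bash
python3 look.py
```

```text
top 212.0 [0.608 0.393 0.128] r 0.057 ang 15.4
side 277.0 [0.607 0.401 0.128] r 0.058 ang 23.8
7.25 [0.62073557 0.21738401 0.08574297] [-3.13692850e+00 -3.74943046e-04  1.80289108e+00] [-15.67290105   0.9456627   12.50208555] 0.024488079838166373
```

```bash
python3 arc.py 1.803 .6208 .2174 -58 12; python3 arc.py .751 .4501 .2372 60.5 12
```

```text
r 0.17367008953760577 ang -67.19995225818539
[[-1.8, -14.5, 0], [-2.4, -29.2, 0], [-1.7, -43.8, 0], [0.2, -58.3, 0], [3.3, -72.6, 0], [7.6, -86.6, 0], [13.1, -100.2, 0], [19.6, -113.3, 0], [27.3, -125.8, 0], [36.0, -137.6, 0], [45.7, -148.6, 0], [56.2, -158.7, 0]]
[0.084, 0.169, 0.253, 0.337, 0.422, 0.506, 0.591, 0.675, 0.759, 0.844, 0.928, 1.012]
r 0.17428611533911703 ang -126.38992357372688
[[3.5, 14.9, 0], [8.2, 29.5, 0], [14.3, 43.6, 0], [21.5, 57.1, 0], [29.9, 69.9, 0], [39.5, 82.0, 0], [50.0, 93.1, 0], [61.4, 103.3, 0], [73.8, 112.4, 0], [86.8, 120.4, 0], [100.5, 127.3, 0], [114.8, 132.9, 0]]
[-0.088, -0.176, -0.264, -0.352, -0.44, -0.528, -0.616, -0.704, -0.792, -0.88, -0.968, -1.056]
```

move_arm(
  xyz=[
    [-1.8, -14.5, 0],
    [-2.4, -29.2, 0],
    [-1.7, -43.8, 0],
    [0.2, -58.3, 0],
    [3.3, -72.6, 0],
    [7.6, -86.6, 0],
    [13.1, -100.2, 0],
    [19.6, -113.3, 0],
    [27.3, -125.8, 0],
    [36.0, -137.6, 0],
    [45.7, -148.6, 0],
    [56.2, -158.7, 0],
  ],
  twist=[0.084, 0.169, 0.253, 0.337, 0.422, 0.506, 0.591, 0.675, 0.759, 0.844, 0.928, 1.012],
  grip=[15, 15, 15, 15, 15, 15, 15, 15, 15, 15, 15, 15],
)

```text
t: 8.45
ee_pos: [0.4541, 0.2348, 0.0856]
tool_rot: [-3.142, 0.003, 0.788]
contact_force: [-4.8, -7.6, 6.9]
grip_width: 0.0219
grasp_force: 8.0
```

move_arm(
  xyz=[
    [-0.3, -1.5, 0],
    [-0.5, -3, 0],
    [-0.8, -4.5, 0],
    [-0.8, -4.5, 0],
  ],
  twist=[0.009, 0.017, 0.026, 0.026],
  grip=[15, 15, 15, 15],
)

```text
t: 8.85
ee_pos: [0.4511, 0.2372, 0.0856]
tool_rot: [3.141, 0.002, 0.765]
contact_force: [-3.0, -11.5, 4.3]
grip_width: 0.022
grasp_force: 8.0
```

move_arm(
  xyz=[
    [0, -1.5, 0],
    [0, -2.5, 0],
    [0, -2.5, 0],
  ],
  twist=[0, 0, 0],
  grip=[15, 15, 15],
)

```text
t: 9.15
ee_pos: [0.4499, 0.2385, 0.0856]
tool_rot: [3.14, 0.002, 0.766]
contact_force: [4.1, -18.6, 2.6]
grip_width: 0.0252
grasp_force: 8.0
```

```bash
python3 arc.py .766 .4499 .2385 59 12
```

```text
r 0.17336077987826426 ang -126.6980372628643
[[3.1, 14.6, 0], [7.4, 28.8, 0], [12.9, 42.6, 0], [19.5, 55.9, 0], [27.3, 68.6, 0], [36.1, 80.5, 0], [46.0, 91.7, 0], [56.7, 102.0, 0], [68.3, 111.3, 0], [80.7, 119.6, 0], [93.7, 126.8, 0], [107.2, 132.8, 0]]
[-0.086, -0.172, -0.257, -0.343, -0.429, -0.515, -0.601, -0.686, -0.772, -0.858, -0.944, -1.03]
```

move_arm(
  xyz=[
    [3.1, 14.6, 0],
    [7.4, 28.8, 0],
    [12.9, 42.6, 0],
    [19.5, 55.9, 0],
    [27.3, 68.6, 0],
    [36.1, 80.5, 0],
    [46.0, 91.7, 0],
    [56.7, 102.0, 0],
    [68.3, 111.3, 0],
    [80.7, 119.6, 0],
    [93.7, 126.8, 0],
    [107.2, 132.8, 0],
  ],
  twist=[-0.086, -0.172, -0.257, -0.343, -0.429, -0.515, -0.601, -0.686, -0.772, -0.858, -0.944, -1.03],
  grip=[15, 15, 15, 15, 15, 15, 15, 15, 15, 15, 15, 15],
)

```text
t: 10.35
ee_pos: [0.6194, 0.2186, 0.0855]
tool_rot: [-3.141, -0.0, 1.798]
contact_force: [-8.8, 3.5, -0.7]
grip_width: 0.0217
grasp_force: 9.7
```

move_arm(
  xyz=[
    [0, 1.5, 0],
    [0, 3, 0],
    [0, 3, 0],
  ],
  twist=[0, 0, 0],
  grip=[15, 15, 15],
)

```text
t: 10.65
ee_pos: [0.6198, 0.2187, 0.0852]
tool_rot: [-3.136, 0.0, 1.794]
contact_force: [-15.5, -2.4, 9.5]
grip_width: 0.0233
grasp_force: 8.0
```

```bash
python3 look.py;python3 arc.py 1.796 .6198 .2187 -59.5 12
```

```text
top 212.0 [0.582 0.43  0.128] r 0.06 ang 61.1
side 290.0 [0.581 0.438 0.128] r 0.066 ang 65.3
10.75 [0.61965542 0.21866946 0.08522543] [-3.13613713e+00  4.81215048e-05  1.79415493e+00] [-15.71619537  -2.51423543   8.12769994] 0.022873039792661864
r 0.17208465939763487 ang -67.33915644948772
[[-1.9, -14.8, 0], [-2.5, -29.6, 0], [-1.8, -44.5, 0], [0.2, -59.3, 0], [3.4, -73.8, 0], [7.9, -88.0, 0], [13.6, -101.8, 0], [20.4, -115.0, 0], [28.4, -127.5, 0], [37.4, -139.4, 0], [47.5, -150.4, 0], [58.4, -160.5, 0]]
[0.087, 0.173, 0.26, 0.346, 0.433, 0.519, 0.606, 0.692, 0.779, 0.865, 0.952, 1.038]
```

move_arm(
  xyz=[
    [-1.9, -14.8, 0],
    [-2.5, -29.6, 0],
    [-1.8, -44.5, 0],
    [0.2, -59.3, 0],
    [3.4, -73.8, 0],
    [7.9, -88.0, 0],
    [13.6, -101.8, 0],
    [20.4, -115.0, 0],
    [28.4, -127.5, 0],
    [37.4, -139.4, 0],
    [47.5, -150.4, 0],
    [58.4, -160.5, 0],
  ],
  twist=[0.087, 0.173, 0.26, 0.346, 0.433, 0.519, 0.606, 0.692, 0.779, 0.865, 0.952, 1.038],
  grip=[15, 15, 15, 15, 15, 15, 15, 15, 15, 15, 15, 15],
)

```text
t: 11.95
ee_pos: [0.451, 0.2393, 0.0853]
tool_rot: [3.142, 0.003, 0.753]
contact_force: [13.0, -6.9, -3.5]
grip_width: 0.0245
grasp_force: 7.4
```

move_arm(
  xyz=[
    [0, -1.5, 0],
    [0, -3, 0],
    [0, -4, 0],
    [0, -4, 0],
  ],
  twist=[0, 0, 0, 0],
  grip=[15, 15, 15, 15],
)

```text
t: 12.35
ee_pos: [0.4492, 0.2415, 0.0853]
tool_rot: [3.14, 0.003, 0.757]
contact_force: [1.3, -20.4, 0.9]
grip_width: 0.0299
grasp_force: 8.0
```

```bash
python3 arc.py .757 .4480 .2398 60.5 12
```

```text
r 0.1734691327008929 ang -127.45783093263637
[[3.1, 14.9, 0], [7.5, 29.6, 0], [13.1, 43.7, 0], [20.0, 57.3, 0], [28.1, 70.3, 0], [37.2, 82.5, 0], [47.4, 93.9, 0], [58.6, 104.3, 0], [70.6, 113.7, 0], [83.4, 122.0, 0], [96.9, 129.1, 0], [111.0, 135.0, 0]]
[-0.088, -0.176, -0.264, -0.352, -0.44, -0.528, -0.616, -0.704, -0.792, -0.88, -0.968, -1.056]
```

move_arm(
  xyz=[
    [2.1, 14.9, 0],
    [5.5, 29.6, 0],
    [11.1, 43.7, 0],
    [18.0, 57.3, 0],
    [26.1, 70.3, 0],
    [35.2, 82.5, 0],
    [45.4, 93.9, 0],
    [56.6, 104.3, 0],
    [68.6, 113.7, 0],
    [81.4, 122.0, 0],
    [94.9, 129.1, 0],
    [109.0, 135.0, 0],
  ],
  twist=[-0.088, -0.176, -0.264, -0.352, -0.44, -0.528, -0.616, -0.704, -0.792, -0.88, -0.968, -1.04],
  grip=[15, 15, 15, 15, 15, 15, 15, 15, 15, 15, 15, 15],
)

```text
t: 13.55
ee_pos: [0.6216, 0.2205, 0.0856]
tool_rot: [-3.14, -0.001, 1.8]
contact_force: [-13.4, -7.5, 8.0]
grip_width: 0.0275
grasp_force: 7.9
```

move_arm(
  xyz=[
    [0, 1.5, 0],
    [0, 3, 0],
    [0, 3, 0],
  ],
  twist=[0, 0, 0],
  grip=[15, 15, 15],
)

```text
t: 13.85
ee_pos: [0.6226, 0.2205, 0.0854]
tool_rot: [-3.136, -0.0, 1.796]
contact_force: [-16.4, -0.4, 10.8]
grip_width: 0.0293
grasp_force: 8.0
```

```bash
python3 look.py
```

```text
top 225.0 [0.538 0.437 0.128] r 0.061 ang 104.3
side 297.0 [0.538 0.445 0.128] r 0.07 ang 103.0
13.95 [0.62239374 0.22045611 0.08537566] [-3.13637047e+00 -2.28928608e-04  1.79607962e+00] [-16.72053409  -0.30032264  10.47313241] 0.029037617500896003
```

move_arm(
  xyz=[
    [-2.9, -16, 0],
    [-3.5, -31.5, 0],
    [-2.8, -47, 0],
    [-0.8, -62, 0],
    [2.4, -76.8, 0],
    [6.9, -91.0, 0],
    [12.6, -104.8, 0],
    [19.4, -118.0, 0],
    [27.4, -130.5, 0],
    [36.4, -142.4, 0],
    [46.5, -153.4, 0],
    [57.0, -163.0, 0],
  ],
  twist=[0.087, 0.173, 0.26, 0.346, 0.433, 0.519, 0.606, 0.692, 0.779, 0.865, 0.952, 1.038],
  grip=[15, 15, 15, 15, 15, 15, 15, 15, 15, 15, 15, 15],
)

```text
t: 15.15
ee_pos: [0.4517, 0.2387, 0.0855]
tool_rot: [3.141, 0.003, 0.755]
contact_force: [12.8, -17.5, 2.0]
grip_width: 0.0228
grasp_force: 10.6
```

move_arm(
  xyz=[
    [0, -1.5, 0],
    [0, -3, 0],
    [0, -3, 0],
  ],
  twist=[0, 0, 0],
  grip=[15, 15, 15],
)

```text
t: 15.45
ee_pos: [0.4505, 0.2402, 0.0855]
tool_rot: [3.14, 0.003, 0.759]
contact_force: [1.1, -20.8, 5.0]
grip_width: 0.0266
grasp_force: 8.0
```

move_arm(
  xyz=[
    [2.1, 14.0, 0],
    [5.5, 28.2, 0],
    [11.1, 42.0, 0],
    [18.0, 55.5, 0],
    [26.1, 68.5, 0],
    [35.2, 80.7, 0],
    [45.4, 92.1, 0],
    [56.6, 102.5, 0],
    [68.6, 111.9, 0],
    [81.4, 120.2, 0],
    [94.9, 127.3, 0],
    [108.0, 133.2, 0],
  ],
  twist=[-0.088, -0.176, -0.264, -0.352, -0.44, -0.528, -0.616, -0.704, -0.792, -0.88, -0.968, -1.04],
  grip=[15, 15, 15, 15, 15, 15, 15, 15, 15, 15, 15, 15],
)

```text
t: 16.65
ee_pos: [0.6209, 0.2203, 0.0855]
tool_rot: [-3.14, -0.001, 1.801]
contact_force: [-16.3, -2.7, 6.6]
grip_width: 0.0257
grasp_force: 8.2
```

move_arm(
  xyz=[
    [0, 1.5, 0],
    [0, 3, 0],
    [0, 3, 0],
  ],
  twist=[0, 0, 0],
  grip=[15, 15, 15],
)

```text
t: 16.95
ee_pos: [0.6217, 0.2203, 0.0853]
tool_rot: [-3.136, -0.001, 1.798]
contact_force: [-16.4, 2.1, 10.7]
grip_width: 0.0278
grasp_force: 8.0
```

```bash
python3 look.py 4
```

```text
top 233.0 [0.502 0.411 0.128] r 0.061 ang 146.9
side 285.0 [0.502 0.42  0.128] r 0.067 ang 140.9
17.05 [0.62156417 0.22024635 0.0853423 ] [-3.13637661e+00 -5.78037343e-04  1.79798273e+00] [-16.89683398   2.25004246   9.77408427] 0.02713518895323736
```

View pics/top4.png

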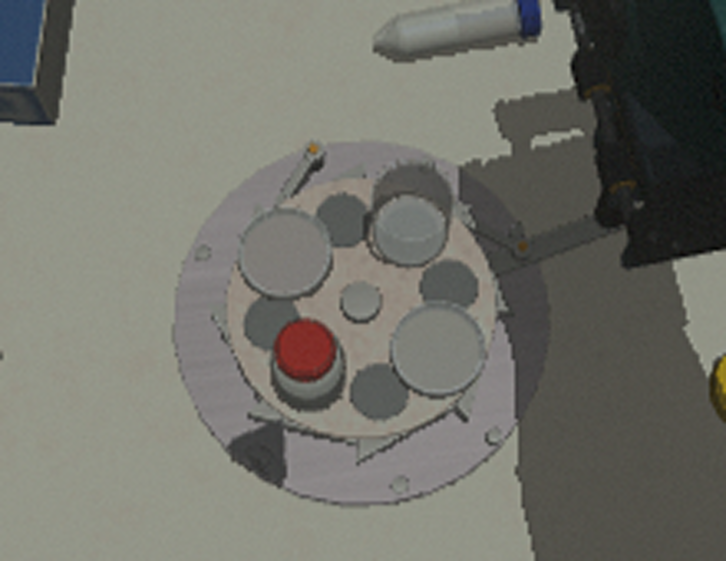

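The picture shows the bottle's cap at crop (305,350), lined up with the arrowhead (tip near (280,425)). Now the lever goes back to rest.

move_arm(
  xyz=[
    [-2.9, -16, 0],
    [-3.5, -31, 0],
    [-2.8, -46, 0],
    [-0.8, -61, 0],
    [2.4, -75.8, 0],
    [6.9, -90.0, 0],
    [12.6, -103.8, 0],
    [19.4, -117.0, 0],
    [27.4, -129.5, 0],
    [36.4, -141.4, 0],
    [46.5, -152.4, 0],
    [57.0, -162.0, 0],
  ],
  twist=[0.087, 0.173, 0.26, 0.346, 0.433, 0.519, 0.606, 0.692, 0.779, 0.865, 0.952, 1.038],
  grip=[15, 15, 15, 15, 15, 15, 15, 15, 15, 15, 15, 15],
)

```text
t: 18.25
ee_pos: [0.4518, 0.2382, 0.0856]
tool_rot: [-3.142, 0.003, 0.757]
contact_force: [-4.9, -10.0, 6.3]
grip_width: 0.022
grasp_force: 8.6
```

move_arm(
  xyz=[
    [0, -1.5, 0],
    [0, -3, 0],
    [0, -3, 0],
  ],
  twist=[0, 0, 0],
  grip=[15, 15, 15],
)

```text
t: 18.55
ee_pos: [0.4508, 0.2397, 0.0856]
tool_rot: [3.14, 0.003, 0.761]
contact_force: [1.4, -20.4, 2.5]
grip_width: 0.0255
grasp_force: 8.0
```

move_arm(
  xyz=[
    [0, 0, 0],
    [0, 0, 0],
    [0, 0, 0],
    [0, 0, 0],
    [0, 0, -20],
    [0, 0, -60],
    [0, 0, -105],
    [0, 0, -115],
    [0, 0, -115],
  ],
  twist=[0, 0, 0, 0, 0, 0, 0, 0, 0],
  grip=[55, 55, 55, 55, 55, 55, 55, 55, 55],
)

```text
t: 19.45
ee_pos: [0.4524, 0.2418, 0.2022]
tool_rot: [3.141, -0.003, 0.761]
contact_force: [-0.4, 0.1, -1.4]
grip_width: 0.0549
grasp_force: 0.0
```

move_arm(
  xyz=[
    [-30, 40, 0],
    [-60, 80, 0],
    [-90, 120, 0],
    [-120, 160, 0],
    [-140, 190, 0],
    [-140, 190, 0],
  ],
  twist=[0, 0, 0, 0, 0, 0],
  grip=[55, 55, 55, 55, 55, 55],
)

```text
t: 20.05
ee_pos: [0.4806, 0.0039, 0.1987]
tool_rot: [-3.14, 0.002, 0.757]
contact_force: [0.3, 0.5, 0.7]
grip_width: 0.055
grasp_force: 0.0
```

```bash
python3 look.py 5
python3 - <<'E'
from station import r
from h import *
for n in('top','side'):
  p=r.grab_frame(n);d=r.find_in('lever_grip',p)
  if d: 
    b=d[0]['box'];print(n,b,d[0]['confidence'],[ (b[1]-proj(p,np.array([x,y,.088]))[1], b[0]-proj(p,np.array([x,y,.088]))[0]) for x,y in[(.4512,.2365)]])
E
```

```text
top 240.0 [0.502 0.411 0.128] r 0.061 ang 146.9
side 280.0 [0.502 0.42  0.128] r 0.067 ang 140.6
20.15 [0.48023744 0.00665111 0.19888764] [-3.13980695e+00  1.58907087e-03  7.58890117e-01] [-0.1997136 -0.3005344  0.2311172] 0.054947775537279316
top [374.6, 206.6, 49.0, 41.7] 0.96 [(np.float64(-11.40816034430253), np.float64(-14.325663109069865))]
side [332.5, 174.4, 28.4, 68.9] 0.85 [(np.float64(7.406451481057957), np.float64(-8.669290522210986))]
```

View pics/top5.png

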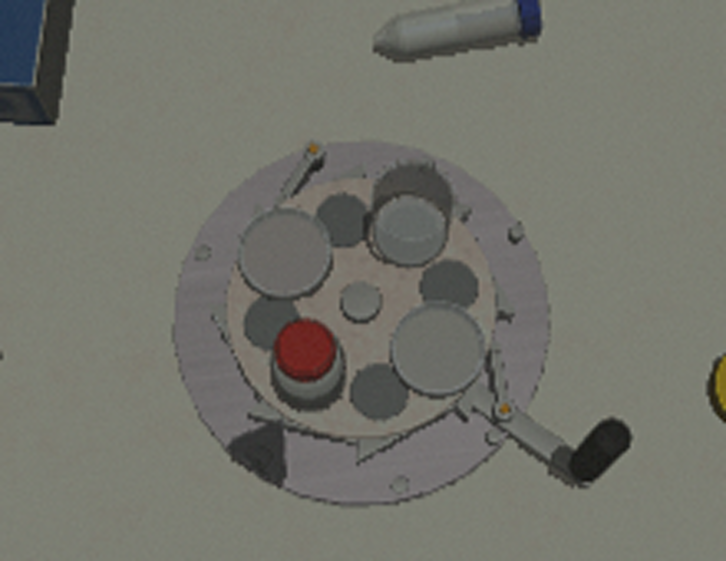

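The picture shows the bottle at the pointer, the arm clear, and the lever bar next to the rest stop pin at (495,437), with the grip top at (613,437). A numeric check of the grip's angle remains.

Run:
```python
from station import r
from h import *
A=np.array([.5535,.3775]);p=r.grab_frame('top')
u=proj(p,np.array([*A,.09])).astype(int)
for c,z in(((613,437),.142),((585,470),.034)):
  X=ray(p,(u[0]-110+c[0]/3.3,u[1]-85+c[1]/3.3),z);v=X[:2]-A;print(X,np.hypot(*v),np.degrees(np.arctan2(v[1],v[0])))
```

```text
[0.45096497 0.23585611 0.142     ] 0.17486115496097912 -125.90051923531824
[0.44860684 0.23588579 0.034     ] 0.17623041506977602 -126.52722303028631
```

```bash
python3 -c "
from station import r
print(r.hand_in())"
```

```text
the job is handed in; nothing more can be done
None
```

I handed the job in after about 20 s of robot time: four full lever strokes brought the bottle to the pointer (about 147° measured, pointer at about 147–150°), and the lever is back against its rest stop, released, with the arm clear.

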